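Hold a waxed cheese loaf in the corner of the portioning board

TASK

The yellow waxed cheese loaf on the white portioning board is about to be cut, so push it into the corner where the wooden fence meets the tall blue stop block (look which end of the fence the block is at today): flat on the board, one long side flush along the fence, its end touching the block. Then hold it firmly there with one diagonal push of the fingers, towards the fence and down (its sloping edge on the side away from the fence suits this), so that it bears on fence and board together, and finish the program while still pressing. Leave the jar, the stacked lids and the blue pot where they stand.

Things in the scene. Friction and masses are not known exactly. Their poses are not given: they have to be found in the camera images.
- board: White plastic portioning board, fixed to the bench, 240 (x) x 420 (y) x 20 mm thick. Origin on the bench surface, z up; its top is 20 mm above the origin. It spans own x -130 to +110 mm. The loaf slides easily on it (friction about 0.3). Own x points across the board towards the fence, own y along the fence.
- fence: Light wooden fence, fixed upright along the far side of the board, 20 (x) x 400 (y) x 45 mm tall. Origin at the centre of its underside, on the board's top, 85 mm along the board's own x; axes parallel to the board's. Its working face, towards the robot, is at own x = -10 mm.
- stop: Blue stop block fixed on the board across one end of the fence (left or right, differs from run to run), 110 (x) x 25 (y) x 45 mm tall. Origin at the centre of its underside, on the board's top; axes parallel to the board's; it reaches up to the fence's working face. Its working faces are at own y = +-12.5 mm.
- lip: Low bright steel crumb lip fixed on the board across the other end of the fence, 110 (x) x 12 (y) x 8 mm tall. Not the stop: the loaf must not go there. Origin at the centre of its underside, axes parallel to the board's.
- loaf: Hard cheese loaf in yellow wax, rigid, loose on the board, 90 (x) x 130 (y) x 60 mm tall, 0.44 to 0.66 kg. Origin at the centre of its underside, y along its length. Starts off the fence, own x within 0.2 rad of the board's. Long sides are upright to 38 mm, then bevelled at 45 degrees to the flat top, 46 mm wide; the middle of the bevel away from the fence is at own (-34, 0, 49) mm.
- jar: Bystander: closed glass jar with yellow lid, 84 mm across, 120 mm tall, on the bench off one end of the board. Origin at the centre of its underside.
- lids: Bystander: stack of three yellow jar lids, 84 mm across, 44 mm tall, on the bench off one end of the board. Origin at the centre of its underside.
- pot: Bystander: small open blue ceramic pot, 72 mm across, 50 mm tall, on the bench beyond an end of the fence. Origin at the centre of its underside.

How it is judged:
By the outcome, as a careful person would: the job done as asked, in the order asked, and still so for the second after the job is handed in, while the arm keeps its last pose, push and grip.
It also fails if it takes over 51 s, if anything falls off the work surface, if the arm or the gripper's body presses on something with over 40 N, if the wrist force passes 120 N, or if a joint passes its speed limit or range.

ROBOT

A 6-joint arm with a two-finger parallel gripper is mounted at the origin on the work surface. World frame = base frame: x ahead of the robot, y to its left, z up, the work surface at z = 0. Lengths are in m, angles in degrees, forces in N, time in s.
With the tool pointing down it reaches from about 0.3 to 0.75 m from the base axis. Payload 8.5 kg.
Tool frame: the origin (TCP) lies on the centre line of the jaws, within the pads' length; the fingertips stand 22 mm ahead of it and the grasp point (between the pads) lies 3 mm ahead of it (env.tip_reach is the distance from the TCP to the fingertips, in m); y points along the fingers, z is the direction in which the jaws open and shut, and the axes are right-handed (so a half turn about y gives the same grasp; the last joint's range is limited). The gripper opens to 85 mm and grips with 20 to 120 N. Pads are 22 mm wide; open, the fingers measure 114 mm over their backs; the gripper's body (76 mm by 85 mm) begins 54 mm behind the grasp point. The pads swing forward as they close: fully open they stand 13 mm farther back than shut.
Start: joints at [64.899, 21.807, 74.336, -0, 83.858, -12.336], TCP at [0.122, 0.536, 0.253] pointing down, gripper open.
Joint ranges: [-178.18, 178.18], [-50.72, 133.34], [12.68, 142.11], [-81.47, 261.47], [9.98, 163.14], [-165.26, 165.26]. Speed limits (degrees/s): [136.94, 136.94, 180, 180, 180, 180].

INTERFACE

Orientations are given as a 3x3 rotation matrix whose columns are the frame's x, y, z axes.
In Python, from rig import env, get_image gives the robot as it stands. The module is installed in compiled form; this text tells all that it offers.
- The arm moves only by the tool carry_out, never from a script. Its argument "targets" is a list that holds one entry, the list of rows, each a list of 7 numbers: the closure, from 0 (fully open) to 1 (shut), then the shift along the world's x, y, z in mm, then the turn, a rotation vector about the world's x, y, z in degrees. In form: [[[claw, dx, dy, dz, ax, ay, az], ...]]. A call has 1 to 20 rows; each row is the pose to reach, as a shift and turn from the pose commanded when the call began; what a row does not reach only later rows make up. A row lasts 1/12 s, in which the tool goes at most 41.7 mm and 7.16 degrees, less where a joint would pass 70% of its speed; a pose out of reach is approached as far as the arm can. A call with a gripper value outside its range is refused whole. The fingers move at their own pace and stop on an object; "squeeze" is the grip in N (left out, the last holds). Time passes only in rows, so rows that repeat a pose let the fingers close. It gives the time, the measured TCP pose, the force and the opening at its end, in the units of the state.
- env.observe(): the state, without advancing time (a new reading comes with each control period).
- get_image(name): name is "scene" or "top"; returns a dict with "img" (420x560x3 uint8, red, green, blue), "fx", "fy", "cx", "cy" (pixels), "rvec" (rotation vector, rad) and "tvec" (3), from world to camera coordinates, as OpenCV has them. Camera axes: x right, y down, z forward; pixel columns grow to the right and rows downward; lengths in m; the calibration is good to about 2 mm. A picture is of the moment at which its call begins. There is no depth.
- env.close_job(): hands the job in, once; it reports no verdict.
The state is a dict: "time_s": time; "q": joint angles; "qvel": joint speeds; "joint_efforts": joint torques, N m; "position": TCP position; "tool_rot": TCP orientation; "ft_force": force on the tool from outside, world axes, zero at the start; "wrist_torque": the same for the moment, N m; "grip_width": finger opening in m.
Only numpy, scipy, OpenCV 4.12 (cv2) and the standard library are available. Lean on these libraries where they do the work, as an engineer would, in place of code of your own. Each camera call takes 0.05 s, during which the arm holds its last target.

## Working session

There is one attempt and no reset: what is moved stays moved. The work goes in short steps, Python scripts to look and compute and a tool call to move; the robot and the scene stay as the last step left them, time stands still between calls to the robot, and variables do not carry over. Pictures are saved under pics/ and viewed, and the job is handed in when it is done.

Besides the shell and the picture viewer there is one more tool, called after "Call:" as name(argument=value, ...), one argument or row to a line, values as JSON. carry_out: Moves the arm, as the interface text tells. Its arguments: {"type":"object","properties":{"targets":{"type":"array"},"squeeze":{"type":"number"}},"required":["targets"]}

```bash
mkdir -p pics; ls
python3 - <<'E'
from rig import env,get_image
import cv2,numpy as np
for n in("scene","top"):
    d=get_image(n); cv2.imwrite(f"pics/{n}0.png",d["img"][:,:,::-1])
    R=cv2.Rodrigues(np.array(d["rvec"]))[0]; print(n,d["fx"],d["cx"],d["cy"],-R.T@np.array(d["tvec"]).ravel(),R.round(2).tolist())
s=env.observe()
print(s["time_s"],s["position"],np.round(s["tool_rot"],3),s["ft_force"],s["grip_width"],env.tip_reach)
E
```

```text
pics
scene 414.7751596799421 276.21819487929434 211.28424934460133 [ 1.17177945 -0.44738064  0.57523807] [[0.63, 0.78, -0.02], [0.41, -0.35, -0.84], [-0.66, 0.52, -0.54]]
top 453.10104088849465 276.77776034469184 207.7796177109264 [0.47322375 0.02806574 0.96831487] [[0.03, -1.0, -0.04], [-1.0, -0.03, -0.07], [0.07, 0.04, -1.0]]
0.1 [0.12142498 0.53618221 0.2527713 ] [[ 0.975 -0.001  0.221]
 [-0.221 -0.001  0.975]
 [-0.    -1.    -0.001]] [ 0.09078717 -0.12390682  0.19024472] 0.08525035702276991 0.022
```

View pics/scene0.png

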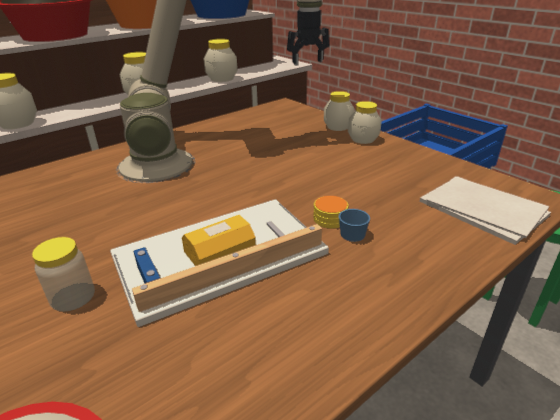

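View pics/top0.png

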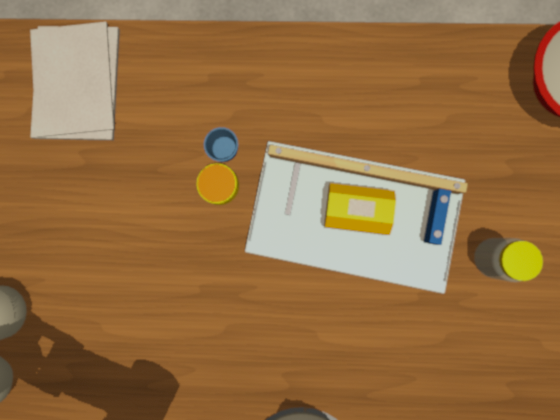

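The top view shows the fence along the upper edge from (268,150) to (466,187). The stop is at the right (-y) end near (438,217), and the lip is at the left near (293,190). The loaf is at (360,209), slightly rotated against the fence. The jar is at (520,260), the lids at (217,184) and the pot at (221,145).

```bash
cat > h.py <<'E'
import cv2,numpy as np
def cam(d):
    R=cv2.Rodrigues(np.array(d["rvec"],float))[0]; t=np.array(d["tvec"],float).ravel()
    K=np.array([[d["fx"],0,d["cx"]],[0,d["fy"],d["cy"]],[0,0,1]]); return K,R,t
def ray(d,uv):
    K,R,t=cam(d); uv=np.atleast_2d(np.array(uv,float)); h=np.c_[uv,np.ones(len(uv))]@np.linalg.inv(K).T
    return -R.T@t,h@R
def onz(d,uv,z):
    c,r=ray(d,uv); return c+r*((z-c[2])/r[:,2])[:,None]
def tri(d1,p1,d2,p2):
    P=[]
    for d in(d1,d2):
        K,R,t=cam(d);P.append(K@np.c_[R,t])
    X=cv2.triangulatePoints(P[0],P[1],np.array(p1,float).reshape(-1,2).T,np.array(p2,float).reshape(-1,2).T); return (X[:3]/X[3]).T
def proj(d,X):
    K,R,t=cam(d); p=(np.atleast_2d(X)@R.T+t)@K.T; return p[:,:2]/p[:,2:]
E
python3 - <<'E'
import cv2
a=cv2.imread("pics/top0.png")[135:300,240:475]; cv2.imwrite("pics/tz.png",cv2.resize(a,None,fx=3.4,fy=3.4,interpolation=cv2.INTER_CUBIC))
a=cv2.imread("pics/scene0.png")[195:315,105:335]; cv2.imwrite("pics/sz.png",cv2.resize(a,None,fx=3.4,fy=3.4,interpolation=cv2.INTER_CUBIC))
E
```

```text
(no output)
```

View pics/tz.png

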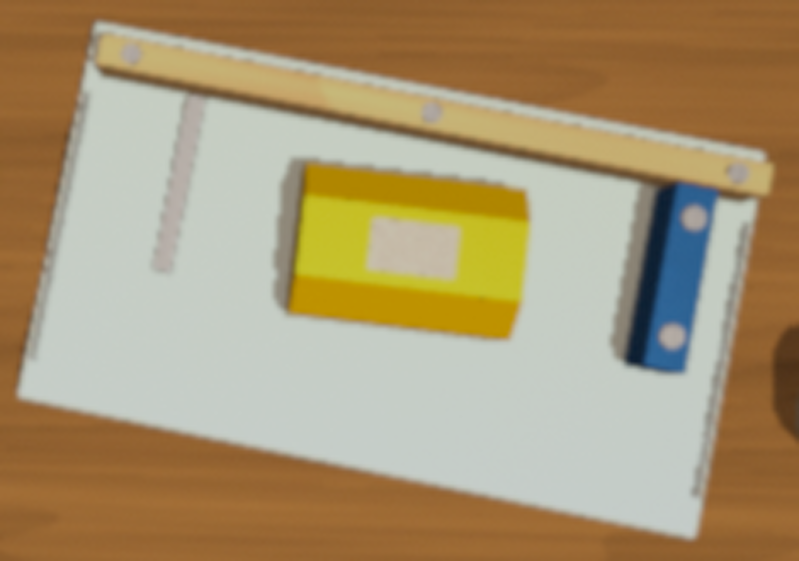

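View pics/sz.png

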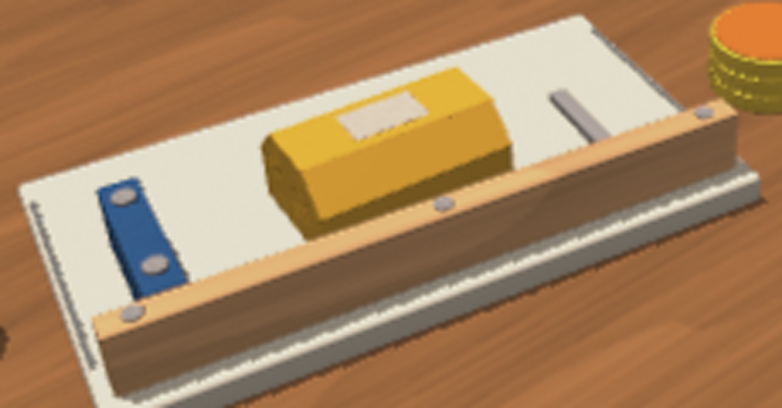

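Crop coordinates: in the top view the fence screws are at (132,54), (432,112) and (738,173), the stop screws at (694,217) and (671,336), and the loaf's top face corners are clear. All of these are also visible in the scene view, so I'll triangulate them.

Run:
```python
from rig import get_image
from h import *
np.set_printoptions(suppress=True,precision=4)
s,t=get_image("scene"),get_image("top")
T=lambda p,o:(np.array(p,float)+.5)/3.4-.5+o
tp=T([(132,54),(432,112),(738,173),(694,217),(671,336),(413,247),(306,197),(529,218),(521,300),(295,275)],(240,135))
sp=T([(704,112),(444,204),(133,313),(154,264),(123,196),(381,116),(495,103),(303,165),(267,135),(458,70)],(105,195))
X=tri(t,tp,s,sp); print(X)
print("boardcorners",onz(t,T([(96,22),(765,152),(697,538),(19,398)],(240,135)),.02))
print("fence top front",onz(t,T([(97,67),(770,193)],(240,135)),.065))
print("stop top left edge",onz(t,T([(676,185),(645,363)],(240,135)),.065))
print("loaf top",onz(t,tp[6:],.08)); q=onz(t,tp[6:],.08)
print("loaf yaw",[np.degrees(np.arctan2(-(q[a]-q[b])[0],(q[a]-q[b])[1])) for a,b in((0,1),(3,2))])
b=onz(t,T([(96,22),(765,152),(697,538),(19,398)],(240,135)),.02)
print("board yaw",[np.degrees(np.arctan2(-(b[a]-b[c])[0],(b[a]-b[c])[1])) for a,c in((0,1),(3,2))])
print("fence yaw",[np.degrees(np.arctan2(-(X[0]-X[2])[0],(X[0]-X[2])[1]))])
print("jar",onz(t,(521,261),.12),"lids",onz(t,(217,184),.044),"pot",onz(t,(221,145),.05))
```

```text
[[ 0.6481  0.0641  0.0667]
 [ 0.6179 -0.1129  0.0663]
 [ 0.5866 -0.2898  0.0659]
 [ 0.5599 -0.2646  0.0678]
 [ 0.4907 -0.2522  0.0672]
 [ 0.5368 -0.1019  0.0803]
 [ 0.5654 -0.0389  0.0765]
 [ 0.5551 -0.1664  0.0847]
 [ 0.5081 -0.1643  0.0794]
 [ 0.5196 -0.0341  0.0766]]
boardcorners [[ 0.6774  0.0897  0.02  ]
 [ 0.606  -0.3216  0.02  ]
 [ 0.3714 -0.282   0.02  ]
 [ 0.4423  0.1298  0.02  ]]
fence top front [[ 0.6407  0.0853  0.065 ]
 [ 0.5758 -0.3079  0.065 ]]
stop top left edge [[ 0.5791 -0.2541  0.065 ]
 [ 0.4753 -0.2371  0.065 ]]
loaf top [[ 0.5649 -0.0387  0.08  ]
 [ 0.5562 -0.1664  0.08  ]
 [ 0.509  -0.1624  0.08  ]
 [ 0.5197 -0.0335  0.08  ]]
loaf yaw [np.float64(-3.9225752780993046), np.float64(-4.728871992685621)]
board yaw [np.float64(-9.842658229265913), np.float64(-9.780139712150856)]
fence yaw [np.float64(-9.85592315609259)]
jar [[ 0.4445 -0.3864  0.12  ]] lids [[0.5804 0.1905 0.044 ]] pot [[0.6607 0.1843 0.05  ]]
```

Heights check out: fence and stop at 66–67 mm, loaf top at 80 mm, board yaw −9.8°.

- **Board frame:** origin at about (534,−98) mm.
- **Loaf:** at (4,−2) in the board frame, turned +5.5° relative to the board. Its target is (30,−82).

The plan has three steps:
1. Push the loaf's +y end with two spread fingers into the stop.
2. Push its side to the fence.
3. Tilt the tool 45° and press on the bevel.

Call:
carry_out(
  targets=[
    [[0.4, 437, -518, -60, 0, 0, -87], [0.4, 437, -518, -60, 0, 0, -87], [0.4, 437, -518, -60, 0, 0, -87], [0.4, 437, -518, -60, 0, 0, -87], [0.4, 437, -518, -60, 0, 0, -87], [0.4, 437, -518, -60, 0, 0, -87], [0.4, 437, -518, -60, 0, 0, -87], [0.4, 437, -518, -60, 0, 0, -87], [0.4, 437, -518, -60, 0, 0, -87], [0.4, 437, -518, -60, 0, 0, -87], [0.4, 437, -518, -60, 0, 0, -87], [0.4, 437, -518, -60, 0, 0, -87], [0.4, 437, -518, -60, 0, 0, -87], [0.4, 437, -518, -60, 0, 0, -87], [0.4, 437, -518, -60, 0, 0, -87], [0.4, 437, -518, -60, 0, 0, -87], [0.4, 437, -518, -60, 0, 0, -87], [0.4, 437, -518, -60, 0, 0, -87], [0.4, 437, -518, -60, 0, 0, -87], [0.4, 437, -518, -60, 0, 0, -87]],
  ],
)

```text
time_s: 1.87
position: [0.5577, 0.0195, 0.1934]
tool_rot: [[-0.169, -0.001, 0.986], [-0.986, 0.0, -0.169], [-0.0, -1.0, -0.001]]
ft_force: [-0.0, -0.3, 0.1]
grip_width: 0.051
```

Call:
carry_out(
  targets=[
    [[0.4, 0, 0, -40, 0, 0, 0], [0.4, 0, 0, -80, 0, 0, 0], [0.4, 0, 0, -110, 0, 0, 0], [0.4, 0, 0, -130, 0, 0, 0], [0.4, 0, 0, -137, 0, 0, 0], [0.4, 0, 0, -137, 0, 0, 0], [0.4, 0, 0, -137, 0, 0, 0]],
  ],
)

```text
time_s: 2.45
position: [0.5588, 0.0191, 0.0576]
tool_rot: [[-0.169, 0.002, 0.986], [-0.986, -0.0, -0.169], [-0.0, -1.0, 0.002]]
ft_force: [0.8, 0.2, 0.4]
grip_width: 0.0513
```

Run:
```python
from rig import get_image
import cv2
a=get_image("scene")["img"][150:315,105:335,::-1]; cv2.imwrite("pics/s1.png",cv2.resize(a,None,fx=3.4,fy=3.4))
```

```text
(no output)
```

View pics/s1.png

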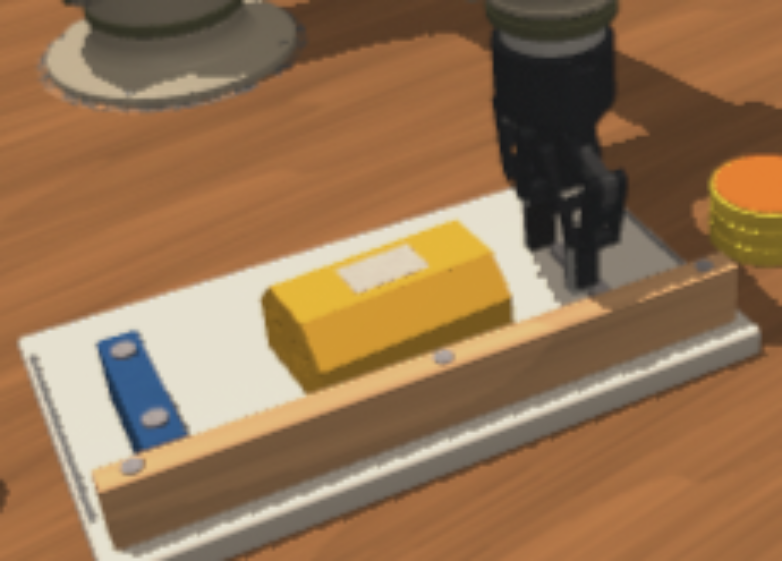

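The picture shows the fingers at (565,250), standing clear behind the loaf's +y end, with clearance to the fence. Next is the push along the board's −y.

Call:
carry_out(
  targets=[
    [[0.4, -3, -15, 0, 0, 0, 0], [0.4, -5, -30, 0, 0, 0, 0], [0.4, -6, -36, 0, 0, 0, 0], [0.4, -7, -41, 0, 0, 0, 0], [0.4, -8, -46, 0, 0, 0, 0], [0.4, -9, -51, 0, 0, 0, 0], [0.4, -10, -56, 0, 0, 0, 0], [0.4, -10.5, -61, 0, 0, 0, 0], [0.4, -11.5, -66, 0, 0, 0, 0], [0.4, -12, -71, 0, 0, 0, 0], [0.4, -13, -76, 0, 0, 0, 0], [0.4, -14, -81, 0, 0, 0, 0], [0.4, -15, -86, 0, 0, 0, 0], [0.4, -15.5, -91, 0, 0, 0, 0], [0.4, -16.5, -96, 0, 0, 0, 0], [0.4, -17.5, -101, 0, 0, 0, 0], [0.4, -18, -105, 0, 0, 0, 0], [0.4, -18.5, -108, 0, 0, 0, 0], [0.4, -18.5, -108, 0, 0, 0, 0]],
  ],
)

```text
time_s: 4.08
position: [0.54, -0.0903, 0.0563]
tool_rot: [[-0.17, 0.0, 0.985], [-0.985, -0.0, -0.17], [0.0, -1.0, 0.0]]
ft_force: [-0.1, 0.2, 0.1]
grip_width: 0.0511
```

Run:
```python
from rig import get_image
import cv2
a=get_image("scene")["img"][150:315,105:335,::-1]; cv2.imwrite("pics/s2.png",cv2.resize(a,None,fx=3.4,fy=3.4))
a=get_image("top")["img"][135:300,240:475,::-1]; cv2.imwrite("pics/t2.png",cv2.resize(a,None,fx=3.4,fy=3.4))
```

```text
(no output)
```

View pics/s2.png

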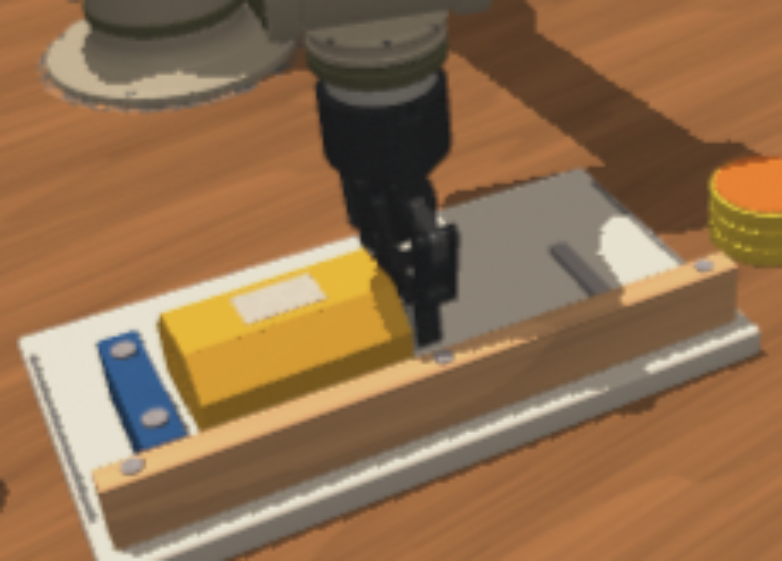

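View pics/t2.png

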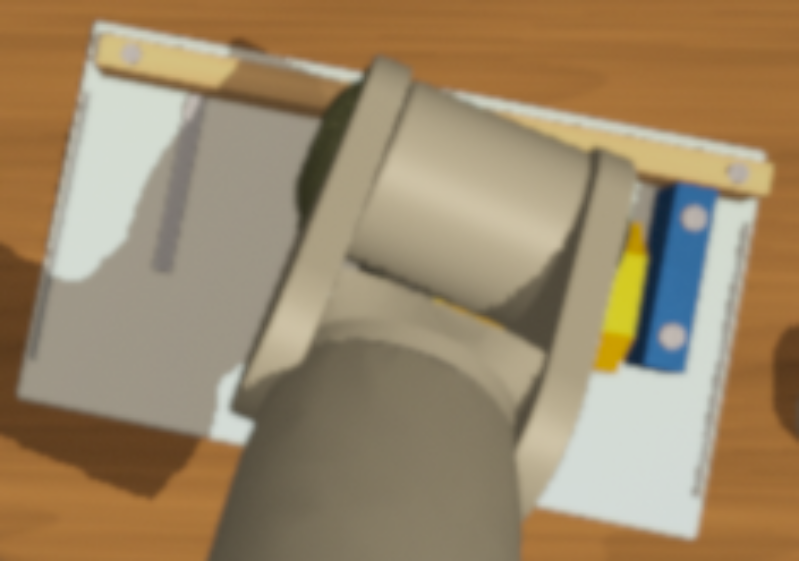

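The loaf has squared up parallel to the fence, and its end is about 10 mm short of the stop (scene view, gap near (170,390)). I'll continue slowly, watching the force.

Call:
carry_out(
  targets=[
    [[0.4, -0.5, -3, 0, 0, 0, 0], [0.4, -1, -6, 0, 0, 0, 0], [0.4, -1.5, -9, 0, 0, 0, 0], [0.4, -2, -11, 0, 0, 0, 0]],
  ],
)

```text
time_s: 4.52
position: [0.538, -0.1009, 0.0563]
tool_rot: [[-0.17, 0.0, 0.986], [-0.986, -0.0, -0.17], [-0.0, -1.0, 0.0]]
ft_force: [0.6, 0.9, -0.4]
grip_width: 0.0515
```

Call:
carry_out(
  targets=[
    [[0.4, -0.3, -1.5, 0, 0, 0, 0], [0.4, -0.5, -3, 0, 0, 0, 0]],
  ],
)

```text
time_s: 4.68
position: [0.5377, -0.1033, 0.0564]
tool_rot: [[-0.17, 0.001, 0.985], [-0.985, 0.001, -0.17], [-0.001, -1.0, 0.0]]
ft_force: [5.2, 12.7, -0.5]
grip_width: 0.051
```

Call:
carry_out(
  targets=[
    [[0.4, -0.2, -1, 0, 0, 0, 0], [0.4, -0.2, -1, 0, 0, 0, 0]],
  ],
)

```text
time_s: 4.85
position: [0.5378, -0.1033, 0.0564]
tool_rot: [[-0.17, 0.001, 0.985], [-0.985, 0.003, -0.17], [-0.003, -1.0, 0.001]]
ft_force: [5.2, 10.0, 0.6]
grip_width: 0.0511
```

Run:
```python
from rig import get_image
import cv2
a=get_image("scene")["img"][195:315,105:265,::-1]; cv2.imwrite("pics/s3.png",cv2.resize(a,None,fx=4.5,fy=4.5))
```

```text
(no output)
```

View pics/s3.png

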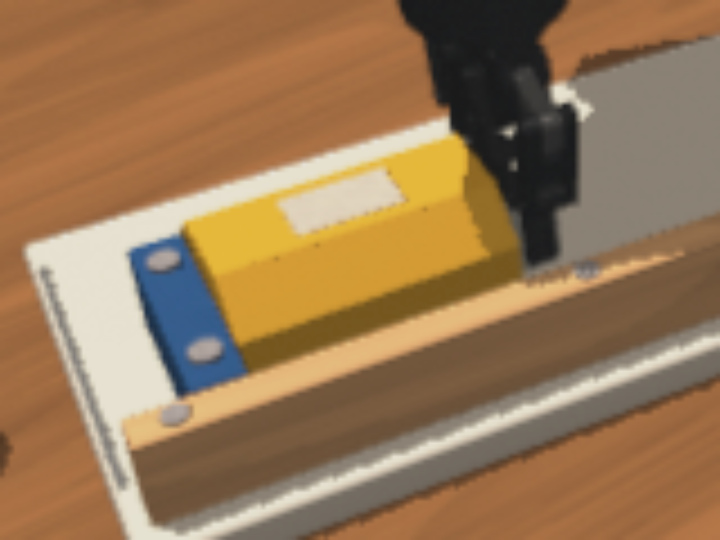

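The loaf's end now sits against the stop with no gap at (215,310), at about 11 N, which matches the prediction. I'll retreat, lift and go round to the robot side, turning the jaws parallel to the fence.

Call:
carry_out(
  targets=[
    [[0.4, 2, 10, 0, 0, 0, 0], [0.4, 4, 22, 0, 0, 0, 0], [0.4, 4, 22, 40, 0, 0, 0], [0.4, 4, 22, 75, 0, 0, 0], [0.4, 4, 22, 100, 0, 0, 0], [0.4, -96, -61, 100, 0, 0, 90], [0.4, -96, -61, 100, 0, 0, 90], [0.4, -96, -61, 100, 0, 0, 90], [0.4, -96, -61, 100, 0, 0, 90], [0.4, -96, -61, 100, 0, 0, 90], [0.4, -96, -61, 100, 0, 0, 90], [0.4, -96, -61, 100, 0, 0, 90], [0.4, -96, -61, 100, 0, 0, 90], [0.4, -96, -61, 100, 0, 0, 90], [0.4, -96, -61, 100, 0, 0, 90], [0.4, -96, -61, 100, 0, 0, 90], [0.4, -96, -61, 100, 0, 0, 90], [0.4, -96, -61, 100, 0, 0, 90], [0.4, -96, -61, 100, 0, 0, 90], [0.4, -96, -61, 100, 0, 0, 90]],
  ],
)

```text
time_s: 6.57
position: [0.4414, -0.1652, 0.1563]
tool_rot: [[0.985, -0.0, 0.172], [-0.172, -0.0, 0.985], [-0.0, -1.0, -0.0]]
ft_force: [-0.8, 0.3, 0.2]
grip_width: 0.051
```

Call:
carry_out(
  targets=[
    [[0.4, 0, 0, -40, 0, 0, 0], [0.4, 0, 0, -75, 0, 0, 0], [0.4, 0, 0, -95, 0, 0, 0], [0.4, 0, 0, -99, 0, 0, 0], [0.4, 0, 0, -99, 0, 0, 0]],
  ],
)

```text
time_s: 6.98
position: [0.4411, -0.1653, 0.0567]
tool_rot: [[0.985, -0.002, 0.172], [-0.172, 0.001, 0.985], [-0.002, -1.0, 0.001]]
ft_force: [0.1, 0.2, 0.7]
grip_width: 0.0512
```

Run:
```python
from rig import get_image
import cv2
a=get_image("scene")["img"][160:315,85:315,::-1]; cv2.imwrite("pics/s4.png",cv2.resize(a,None,fx=3.4,fy=3.4))
a=get_image("top")["img"][135:300,240:475,::-1]; cv2.imwrite("pics/t4.png",cv2.resize(a,None,fx=3.4,fy=3.4))
```

```text
(no output)
```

View pics/s4.png

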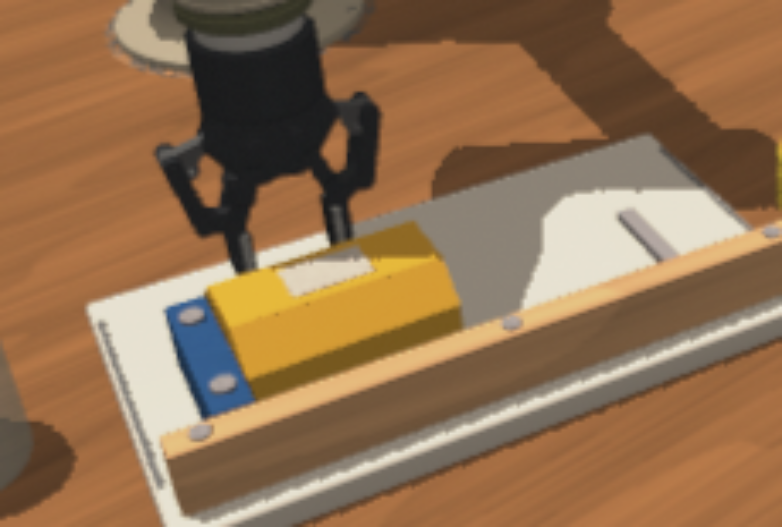

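View pics/t4.png

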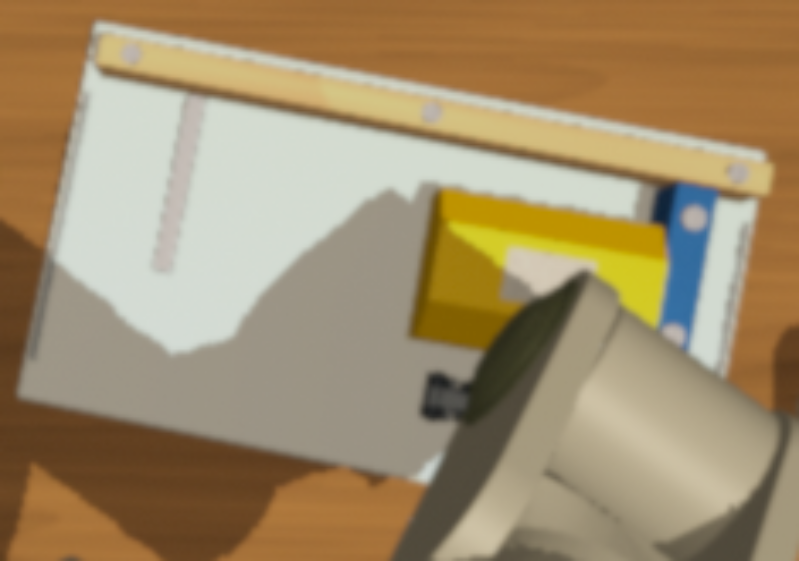

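The loaf touches the stop (top view, contact at (665,260)), and there is a parallel strip of about 25 mm to the fence. The fingers stand off the robot side at (440,395). I'll push towards the fence with a slight bias to the stop.

Call:
carry_out(
  targets=[
    [[0.4, 10, -2, 0, 0, 0, 0], [0.4, 18, -3, 0, 0, 0, 0], [0.4, 22, -4, 0, 0, 0, 0], [0.4, 26, -5, 0, 0, 0, 0], [0.4, 30, -6, 0, 0, 0, 0], [0.4, 34, -6.5, 0, 0, 0, 0], [0.4, 38, -7.5, 0, 0, 0, 0], [0.4, 42, -8.5, 0, 0, 0, 0], [0.4, 46, -9.5, 0, 0, 0, 0], [0.4, 48, -10, 0, 0, 0, 0], [0.4, 50, -10.5, 0, 0, 0, 0]],
  ],
)

```text
time_s: 8.0
position: [0.4915, -0.1761, 0.0572]
tool_rot: [[0.986, -0.0, 0.17], [-0.17, 0.0, 0.986], [-0.0, -1.0, 0.0]]
ft_force: [-1.6, 1.2, -0.6]
grip_width: 0.0515
```

Call:
carry_out(
  targets=[
    [[0.4, 1, -0.3, 0, 0, 0, 0], [0.4, 2, -0.5, 0, 0, 0, 0]],
  ],
)

```text
time_s: 8.17
position: [0.4921, -0.1761, 0.0571]
tool_rot: [[0.985, -0.004, 0.17], [-0.17, 0.002, 0.985], [-0.004, -1.0, 0.001]]
ft_force: [-10.4, 2.2, 5.8]
grip_width: 0.0511
```

Call:
carry_out(
  targets=[
    [[0.4, 1, -0.3, 0, 0, 0, 0], [0.4, 1, -0.3, 0, 0, 0, 0]],
  ],
)

```text
time_s: 8.33
position: [0.4921, -0.1761, 0.057]
tool_rot: [[0.985, -0.006, 0.17], [-0.17, 0.002, 0.985], [-0.006, -1.0, 0.001]]
ft_force: [-12.7, 2.1, 6.0]
grip_width: 0.0516
```

Run:
```python
from rig import get_image
import cv2
a=get_image("scene")["img"][195:315,105:265,::-1]; cv2.imwrite("pics/s5.png",cv2.resize(a,None,fx=4.5,fy=4.5))
a=get_image("top")["img"][135:300,320:475,::-1]; cv2.imwrite("pics/t5.png",cv2.resize(a,None,fx=3.5,fy=3.5))
```

```text
(no output)
```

View pics/s5.png

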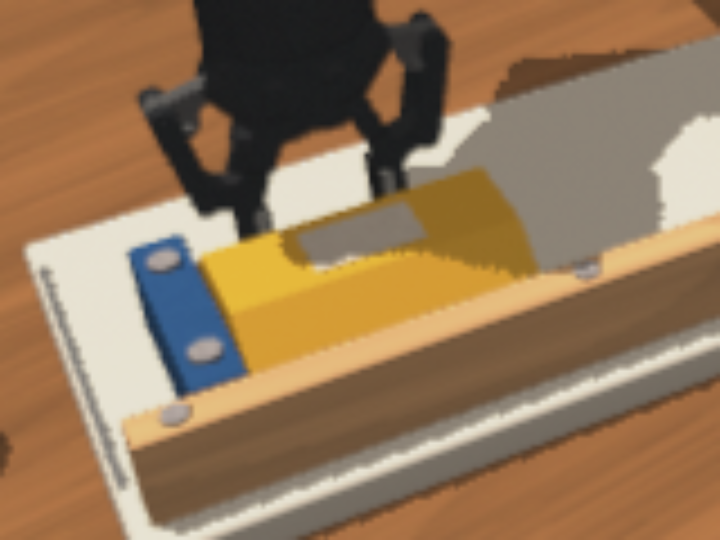

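View pics/t5.png

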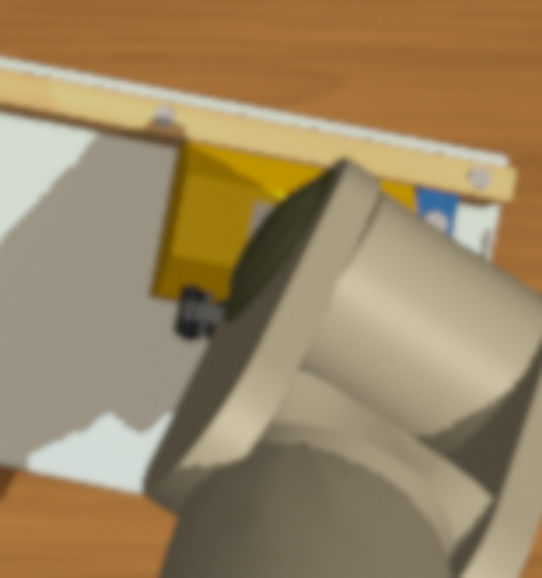

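The loaf is flush with the fence, with no gap visible along its length from (245,375) to (535,270), and against the stop at (220,310). I'll retreat, tilt 45° to a stand-off in front of the bevel, and check.

Call:
carry_out(
  targets=[
    [[0.4, -10, 2, 0, 0, 0, 0], [0.4, -30, 5, 0, 0, 0, 0], [0.4, -45, 8, 0, 0, 0, 0], [0.4, -45, 8, 30, 0, 0, 0], [0.4, -45, 8, 63, -7.65, -44.3, 0], [0.4, -45, 8, 63, -7.65, -44.3, 0], [0.4, -45, 8, 63, -7.65, -44.3, 0], [0.4, -45, 8, 63, -7.65, -44.3, 0], [0.4, -45, 8, 63, -7.65, -44.3, 0], [0.4, -45, 8, 63, -7.65, -44.3, 0], [0.4, -45, 8, 63, -7.65, -44.3, 0], [0.4, -45, 8, 63, -7.65, -44.3, 0], [0.4, -26, 7, 63, -7.65, -44.3, 0], [0.4, -26, 7, 63, -7.65, -44.3, 0], [0.4, -26, 7, 63, -7.65, -44.3, 0]],
  ],
)

```text
time_s: 9.68
position: [0.4974, -0.1566, 0.1738]
tool_rot: [[0.733, 0.653, 0.189], [-0.138, -0.129, 0.982], [0.666, -0.746, -0.005]]
ft_force: [-0.3, -0.4, -0.2]
grip_width: 0.0517
```

Run:
```python
from rig import get_image,env
import cv2
print(env.observe()["q"])
a=get_image("scene")["img"][175:315,85:285,::-1]; cv2.imwrite("pics/s6.png",cv2.resize(a,None,fx=4,fy=4))
a=get_image("top")["img"][135:300,320:475,::-1]; cv2.imwrite("pics/t6.png",cv2.resize(a,None,fx=3.5,fy=3.5))
```

```text
[ -38.89510694   14.82761591  113.90606008   55.47405726   22.08317947
 -165.21690822]
```

View pics/s6.png

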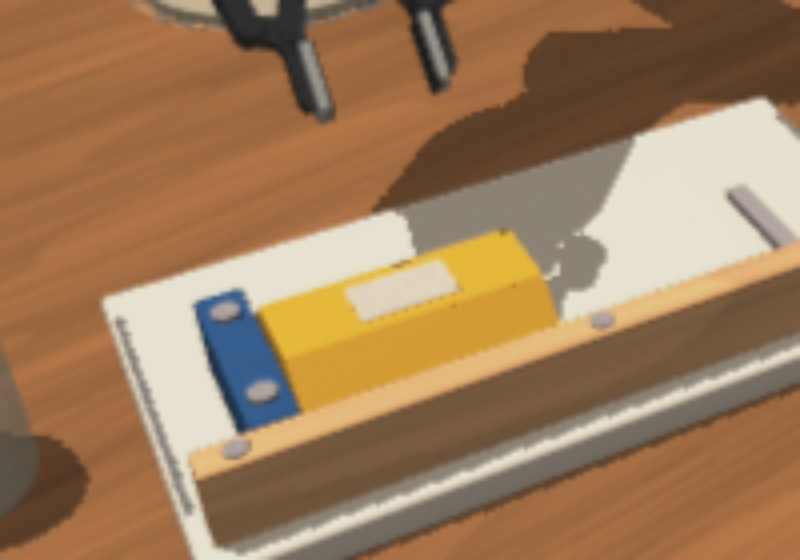

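View pics/t6.png

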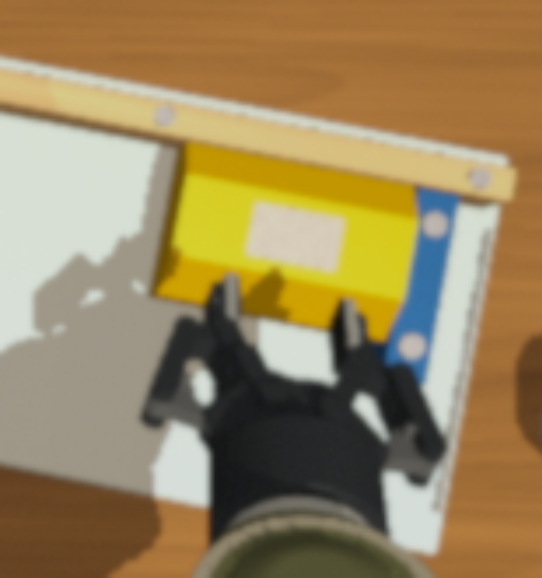

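The loaf is flush in the corner in both views: fence line (185,145)–(415,190) and stop line (415,190)–(390,345) in the top crop. The 45° tilt ran joint 6 to its limit near the wrist singularity, so I'll use a smaller tilt of about 25° and keep the push direction diagonal. First I back off safely.

Call:
carry_out(
  targets=[
    [[0.4, -20, 0, 20, 3.4, 19.7, 0], [0.4, -20, 0, 20, 3.4, 19.7, 0], [0.4, -20, 0, 20, 3.4, 19.7, 0], [0.4, -20, 0, 20, 3.4, 19.7, 0], [0.4, -20, 0, 20, 3.4, 19.7, 0], [0.4, -20, 0, 20, 3.4, 19.7, 0], [0.4, -20, 0, 20, 3.4, 19.7, 0], [0.4, -20, 0, 20, 3.4, 19.7, 0]],
  ],
)

```text
time_s: 10.45
position: [0.4762, -0.1562, 0.1929]
tool_rot: [[0.913, 0.362, 0.188], [-0.171, -0.078, 0.982], [0.37, -0.929, -0.009]]
ft_force: [0.2, -0.2, -0.8]
grip_width: 0.0513
```

```bash
cat > st.py <<'E'
from rig import env
import numpy as np
from scipy.spatial.transform import Rotation as R
np.set_printoptions(suppress=True,precision=4)
s=env.observe(); p=np.array(s["position"]); T=np.array(s["tool_rot"])
a=np.radians(-9.8); ex=np.array([np.cos(a),np.sin(a),0]);ey=np.array([-np.sin(a),np.cos(a),0]);ez=np.array([0,0,1.])
O=np.array([.5341,-.0977,0]); B=np.c_[ex,ey,ez]
print(s["time_s"],"q",np.round(s["q"],1),"p",p,"board",(p-O)@B*1e3)
print("finger dir board",T[:,1]@B,"tilt",np.degrees(np.arccos(-T[2,1])))
th=np.radians(25); G=np.c_[np.cos(th)*ex+np.sin(th)*ez,np.sin(th)*ex-np.cos(th)*ez,ey]
print("turn to 25deg tilt",np.degrees(R.from_matrix(G@T.T).as_rotvec()))
f=np.array(s["ft_force"]);print("force board",f@B,"torque",s["wrist_torque"],"grip",s["grip_width"])
E
python3 st.py
```

```text
10.45 q [ -35.9   13.2  101.7   12.    45.7 -122.1] p [ 0.4762 -0.1562  0.1929] board [-47.1378 -67.4905 192.9092]
finger dir board [ 0.3697 -0.0153 -0.929 ] tilt 21.71490874015377
turn to 25deg tilt [-0.0658 -3.3334  1.0446]
force board [ 0.2293 -0.1648 -0.778 ] torque [ 0.0151  0.1554 -0.0036] grip 0.051340181288585876
```

Call:
carry_out(
  targets=[
    [[0.4, 0, -15, -20, 0, -3.3, 1], [0.4, 0, -15, -50, 0, -3.3, 1], [0.4, 0, -15, -75, 0, -3.3, 1], [0.4, 0, -15, -87, 0, -3.3, 1], [0.4, 0, -15, -87, 0, -3.3, 1], [0.4, 0, -15, -87, 0, -3.3, 1]],
  ],
)

```text
time_s: 10.95
position: [0.4764, -0.1715, 0.1063]
tool_rot: [[0.893, 0.415, 0.172], [-0.156, -0.072, 0.985], [0.421, -0.907, 0.001]]
ft_force: [0.1, 0.4, 0.4]
grip_width: 0.0513
```

```bash
python3 st.py
python3 - <<'E'
from rig import get_image,env
import cv2
a=get_image("scene")["img"][155:315,85:285,::-1]; cv2.imwrite("pics/s7.png",cv2.resize(a,None,fx=3.7,fy=3.7))
E
```

```text
10.95 q [ -38.9   21.6  110.    25.3   28.7 -139.2] p [ 0.4764 -0.1715  0.1063] board [-44.34   -82.5295 106.2961]
finger dir board [ 0.4215  0.0001 -0.9068] tilt 24.927855000309968
turn to 25deg tilt [-0.0614 -0.0626  0.0898]
force board [0.0342 0.4127 0.3616] torque [0.0151 0.2282 0.0161] grip 0.05125540957321229
```

View pics/s7.png

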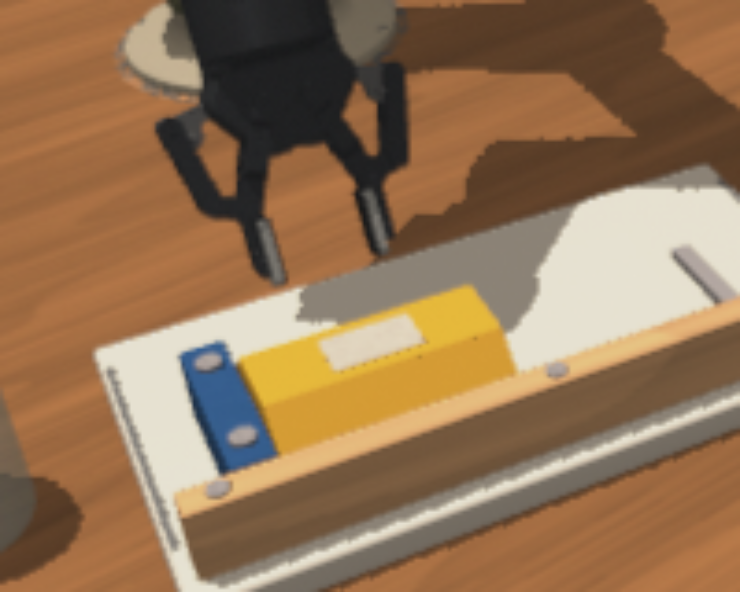

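The arm is well-posed now. The fingers at (275,280) and (382,250) are centred on the loaf's length in front of the bevel, and the loaf is unmoved. Next is the diagonal approach.

Call:
carry_out(
  targets=[
    [[0.4, 6, -1, -6, 0, 0, 0], [0.4, 11, -1.9, -11, 0, 0, 0], [0.4, 14, -2.4, -14, 0, 0, 0], [0.4, 16, -2.8, -16, 0, 0, 0], [0.4, 17, -3, -17, 0, 0, 0], [0.4, 18, -3.1, -18, 0, 0, 0]],
  ],
)

```text
time_s: 11.5
position: [0.495, -0.1746, 0.0885]
tool_rot: [[0.893, 0.416, 0.171], [-0.155, -0.072, 0.985], [0.423, -0.906, 0.0]]
ft_force: [0.2, -0.6, 0.9]
grip_width: 0.0512
```

Call:
carry_out(
  targets=[
    [[0.4, 1, -0.2, -1, 0, 0, 0], [0.4, 2, -0.4, -2, 0, 0, 0]],
  ],
)

```text
time_s: 11.67
position: [0.4969, -0.175, 0.0866]
tool_rot: [[0.893, 0.416, 0.171], [-0.155, -0.072, 0.985], [0.423, -0.906, -0.0]]
ft_force: [0.3, -0.0, -0.8]
grip_width: 0.0512
```

Call:
carry_out(
  targets=[
    [[0.4, 1, -0.2, -1, 0, 0, 0], [0.4, 1, -0.2, -1, 0, 0, 0]],
  ],
)

```text
time_s: 11.83
position: [0.4979, -0.1753, 0.0855]
tool_rot: [[0.893, 0.416, 0.171], [-0.155, -0.072, 0.985], [0.423, -0.906, 0.0]]
ft_force: [-0.4, -0.5, -0.9]
grip_width: 0.0513
```

Call:
carry_out(
  targets=[
    [[0.4, 1, -0.2, -1, 0, 0, 0], [0.4, 2, -0.4, -2, 0, 0, 0], [0.4, 2, -0.4, -2, 0, 0, 0]],
  ],
)

```text
time_s: 12.08
position: [0.4999, -0.1756, 0.0835]
tool_rot: [[0.893, 0.416, 0.171], [-0.155, -0.072, 0.985], [0.423, -0.906, 0.0]]
ft_force: [0.6, 0.1, -0.3]
grip_width: 0.0512
```

Call:
carry_out(
  targets=[
    [[0.4, 1, -0.2, -1, 0, 0, 0], [0.4, 1, -0.2, -1, 0, 0, 0]],
  ],
)

```text
time_s: 12.25
position: [0.5003, -0.1757, 0.0831]
tool_rot: [[0.893, 0.416, 0.171], [-0.155, -0.072, 0.985], [0.423, -0.906, -0.0]]
ft_force: [-10.8, 0.6, 12.0]
grip_width: 0.0513
```

Call:
carry_out(
  targets=[
    [[0.4, 1, -0.2, -1, 0, 0, 0], [0.4, 1, -0.2, -1, 0, 0, 0]],
  ],
)

```text
time_s: 12.42
position: [0.5006, -0.1757, 0.0829]
tool_rot: [[0.893, 0.416, 0.171], [-0.155, -0.073, 0.985], [0.423, -0.906, -0.001]]
ft_force: [-22.5, 1.2, 26.1]
grip_width: 0.051
```

Contact is at the right place and the force is diagonal: about 34 N, made up of 22 N towards the fence and 26 N down. I'll hold for a few rows and verify.

Call:
carry_out(
  targets=[
    [[0.4, 0, 0, 0, 0, 0, 0], [0.4, 0, 0, 0, 0, 0, 0], [0.4, 0, 0, 0, 0, 0, 0], [0.4, 0, 0, 0, 0, 0, 0], [0.4, 0, 0, 0, 0, 0, 0], [0.4, 0, 0, 0, 0, 0, 0]],
  ],
)

```text
time_s: 12.92
position: [0.5006, -0.1757, 0.0829]
tool_rot: [[0.893, 0.416, 0.171], [-0.155, -0.073, 0.985], [0.423, -0.906, -0.001]]
ft_force: [-22.3, 1.5, 26.2]
grip_width: 0.0512
```

```bash
python3 st.py
python3 - <<'E'
from rig import get_image,env
import cv2
d=get_image("scene"); cv2.imwrite("pics/s8full.png",d["img"][:,:,::-1])
a=d["img"][190:315,105:265,::-1]; cv2.imwrite("pics/s8.png",cv2.resize(a,None,fx=4.7,fy=4.7))
a=get_image("top")["img"][130:300,190:560,::-1]; cv2.imwrite("pics/t8.png",cv2.resize(a,None,fx=2.1,fy=2.1))
E
```

```text
12.9167 q [ -37.3   25.9  107.9   26.2   26.1 -139. ] p [ 0.5006 -0.1757  0.0829] board [-19.7784 -82.5632  82.8708]
finger dir board [ 0.4226 -0.0008 -0.9063] tilt 25.00017347817605
turn to 25deg tilt [ 0.0291 -0.0049  0.041 ]
force board [-22.1924  -2.2617  26.1727] torque [-0.0998  1.5883 -0.2287] grip 0.05116013695021592
```

View pics/s8.png

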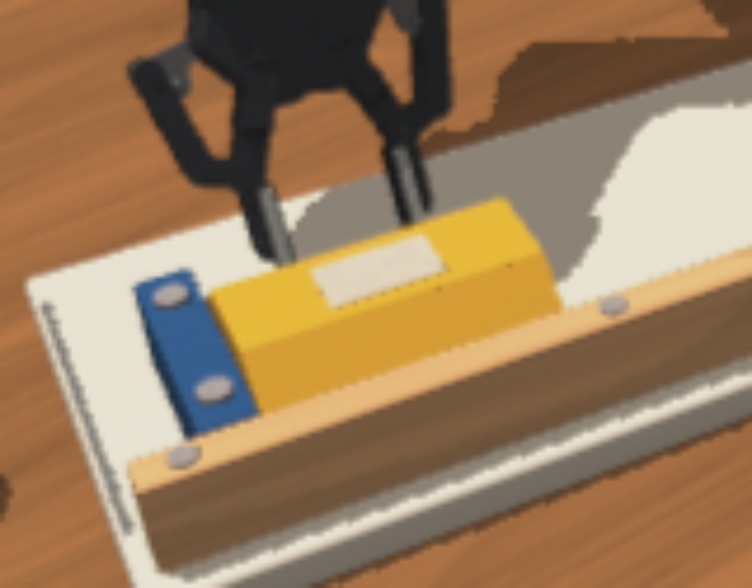

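View pics/t8.png

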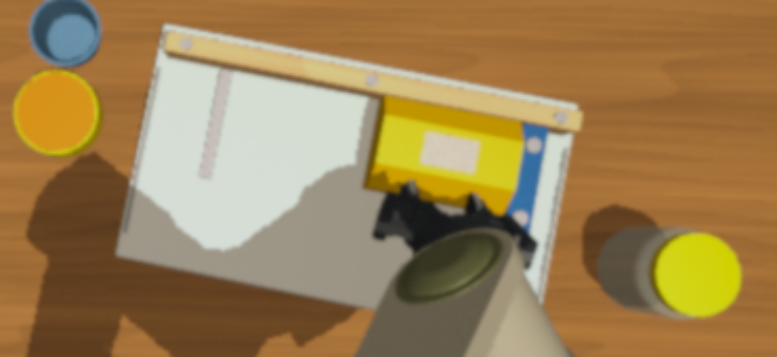

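Run:
```python
from rig import get_image
from h import *
s=get_image("scene")
q=(np.array([(212,296),(503,198),(541,245),(245,347)],float)+.5)/4.7-.5+(105,190)
a=np.radians(-9.8);B=np.array([[np.cos(a),-np.sin(a)],[np.sin(a),np.cos(a)]])
print(((onz(s,q,.08)[:,:2]-[.5341,-.0977])@B*1e3).round(1))
st=(np.array([(193,272),(258,410)],float)+.5)/4.7-.5+(105,190)
print("stop edge",((onz(s,st,.065)[:,:2]-[.5341,-.0977])@B*1e3).round(1))
```

```text
[[  10.1 -148.1]
 [   6.6  -18.4]
 [  47.4  -17.4]
 [  49.7 -145.4]]
stop edge [[ -31.4 -148.1]
 [  71.3 -148.9]]
```

The measured loaf end at y≈−147 agrees with the stop face at −147 to −148. The tool's side force is about 2 N in the direction away from the stop, so I'll bias it slightly towards the stop.

Call:
carry_out(
  targets=[
    [[0.4, -0.1, -0.6, 0, 0, 0, 0], [0.4, -0.2, -1.2, 0, 0, 0, 0], [0.4, -0.2, -1.2, 0, 0, 0, 0], [0.4, -0.2, -1.2, 0, 0, 0, 0]],
  ],
)

```text
time_s: 13.4
position: [0.5005, -0.1759, 0.0829]
tool_rot: [[0.893, 0.416, 0.17], [-0.154, -0.071, 0.985], [0.422, -0.907, 0.001]]
ft_force: [-18.7, 7.9, 26.4]
grip_width: 0.0514
```

```bash
python3 st.py
```

```text
13.4 q [ -37.3   25.9  107.9   26.3   26.2 -139.2] p [ 0.5005 -0.1759  0.0829] board [-19.8345 -82.7772  82.8576]
finger dir board [ 0.4222  0.0011 -0.9065] tilt 24.97051730478236
turn to 25deg tilt [-0.0661 -0.0186 -0.0168]
force board [-19.8051   4.6274  26.4022] torque [0.753  1.0186 0.3267] grip 0.05140936591942604
```

```bash
python3 -c "
from rig import env
print(env.close_job()); s=env.observe(); print(s['time_s'],s['ft_force'],s['position'])"
```

```text
the job is handed in; nothing more can be done
None
the job is handed in; nothing more can be done
```

The loaf is in the corner at the right-hand (−y) end of the fence, where the stop is today, and the job was handed in at about 13.4 s with the fingers still pressing. I pushed its end into the stop with two spread fingers, then its side to the fence, then pressed diagonally on the bevel.

**Last checks**
- **Hold:** the force was steady at about 20 N towards the fence, 26 N down and 5 N towards the stop.
- **Fence:** both views show the loaf flat and flush along it.
- **Stop:** no gap shows in the pictures. The measured loaf end was about −147 mm and the stop face −147 to −148 mm, so contact is confirmed only to 1–2 mm by camera. The first end push also met the stop at about 11 N.
- **Bystanders:** the jar, lids and pot look unmoved in the pictures; I did not measure them again.

**What disagreed**
- **Tilt:** the planned 45° tool tilt ran joint 6 to its limit. I pressed with the tool tilted 25° instead, keeping the push itself diagonal.
- **Top corners:** my last hand-picked corners of the loaf's top were up to 5.6 mm off the expected position across the board. I put this down to picking error, because the fence contact showed in the force reading.

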